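Release the stirrer key that was left latched down

TASK

One of the four light-blue keys on the bottle stirrer has been left latched down, slightly lower than the others. With a fingertip tap each key lightly, in turn from left to right as seen from the robot, to find which one it is; only when all four have been tapped, press that key, and no other, firmly down so that it springs back up like the rest. Pick nothing up, and leave the bottles, the beaker and the marker where they are.

Things in the scene. Friction and masses are not known exactly. Their poses are not given: they have to be found in the camera images.
- stirrer: four-place bottle stirrer, fixed to the bench: white flat-topped box 210 (x) x 250 (y) x 60 high; origin at the centre of its underside, x from the key row to the plates behind it, y along the key row towards key 1, z up. Four light-blue keys stand in a black field on its top, in a row 62 mm in front of its middle (its -x side, nearest the robot), 46 mm apart; behind them, 48 mm beyond its middle, are four round white plates, 4 mm thick.
- key_1 (a joint): how far key 1 (leftmost seen from the robot (+y end)) is down, m: 0 = fully up, about 0.004 = latched down, 0.012 = its bottom stop. All four keys behave alike. An up key pushes back with 2 N at first touch and 0.7 N more for every mm it goes down, and springs back up when let go. A tap of 1 to 4 N is right.
- key_2 (a joint): how far key 2 (second from the left) is down, m: 0 = fully up, about 0.004 = latched down, 0.012 = its bottom stop. The latched key is any one of the four: it sits 4 mm lower than the rest and does not give at all until pressed with about 5 N.
- key_3 (a joint): how far key 3 (third from the left) is down, m: 0 = fully up, about 0.004 = latched down, 0.012 = its bottom stop. Pressed to at least 10 mm below the up level (about 10 N), the latched key's catch lets go; when the finger is withdrawn it springs fully up and stays up.
- key_4 (a joint): how far key 4 (rightmost (-y end)) is down, m: 0 = fully up, about 0.004 = latched down, 0.012 = its bottom stop. Pushing an up key more than 8 mm down counts as pressing it.
- key_1_top (a point): centre of the top face of key 1, moves with it; light-blue cap 36 (x) x 30 (y) mm, 16 mm proud of the stirrer's top (76 mm above the bench) when up, 72 mm when latched; axes as the stirrer's
- key_2_top (a point): centre of the top face of key 2, moves with it; light-blue cap 36 (x) x 30 (y) mm, 16 mm proud of the stirrer's top (76 mm above the bench) when up, 72 mm when latched; axes as the stirrer's
- key_3_top (a point): centre of the top face of key 3, moves with it; light-blue cap 36 (x) x 30 (y) mm, 16 mm proud of the stirrer's top (76 mm above the bench) when up, 72 mm when latched; axes as the stirrer's
- key_4_top (a point): centre of the top face of key 4, moves with it; light-blue cap 36 (x) x 30 (y) mm, 16 mm proud of the stirrer's top (76 mm above the bench) when up, 72 mm when latched; axes as the stirrer's
- bottle_a_mid (a point): centre of a loose small amber bottle with black cap, 34 mm diameter, 62 mm high, standing on one of the stirrer's plates; leave it alone
- bottle_b_mid (a point): centre of a second such amber bottle on another plate; leave it alone
- beaker_mid (a point): centre of a loose glass beaker, 64 mm diameter, 85 mm high, on the bench to the right of the stirrer; leave it alone
- marker_mid (a point): centre of a loose white and blue marker pen, 133 x 16 x 15 mm, lying on the bench to the left of the stirrer; leave it alone

How it is judged:
On the way, in this order (a step that is already met when the one before it is completed fails the run):
1. key 1 is tapped (contact force between the fingers and key_1 above 0.5 N).
2. key 2 is tapped (contact force between the fingers and key_2 above 0.5 N).
3. key 3 is tapped (contact force between the fingers and key_3 above 0.5 N).
4. key 4 is tapped (contact force between the fingers and key_4 above 0.5 N).
5. the latched key has been pressed and has sprung up: all four keys are up (value of joint each of key_1, key_2, key_3, key_4 below 0.002 m), for 0.2 s.
At the end, for the whole second after the job is handed in: All four keys are up (each less than 2 mm down), and the two bottles, the beaker and the marker are within 20 mm of where they started (all of step 5 and distance of each of bottle_a_mid, bottle_b_mid, beaker_mid, marker_mid from where it was at the start of the episode below 0.02 m); the robot touches nothing.
It fails at once if a key is pushed more than 8 mm down while another key is down (a wrong key pressed, or two at once) ((value of joint key_1 above 0.008 m and value of joint any of key_2, key_3, key_4 above 0.003 m) or (value of joint key_2 above 0.008 m and value of joint any of key_1, key_3, key_4 above 0.003 m) or (value of joint key_3 above 0.008 m and value of joint any of key_1, key_2, key_4 above 0.003 m) or (value of joint key_4 above 0.008 m and value of joint any of key_1, key_2, key_3 above 0.003 m)).
It fails at once if the first bottle is moved, lifted or tipped (distance of bottle_a_mid from where it was at the start of the episode above 0.02 m or angle between bottle_a_mid's own z axis and vertical above 0.35 rad).
It fails at once if the second bottle is moved, lifted or tipped (distance of bottle_b_mid from where it was at the start of the episode above 0.02 m or angle between bottle_b_mid's own z axis and vertical above 0.35 rad).
It fails at once if the beaker is moved, lifted or tipped (distance of beaker_mid from where it was at the start of the episode above 0.02 m or angle between beaker_mid's own z axis and vertical above 0.35 rad).
It fails at once if the marker is moved, lifted or tipped (distance of marker_mid from where it was at the start of the episode above 0.02 m).
It also fails if it takes over 53 s, if anything falls off the work surface, if the arm or the gripper's body presses on something with over 40 N, if the wrist force passes 120 N, or if a joint passes its speed limit or range.

ROBOT

A 6-joint arm with a two-finger parallel gripper is mounted at the origin on the work surface. World frame = base frame: x ahead of the robot, y to its left, z up, the work surface at z = 0. Lengths are in m, angles in rad, forces in N, time in s.
With the tool pointing down it reaches from about 0.35 to 0.975 m from the base axis. Payload 4.9 kg.
Tool frame: the origin (TCP) lies at the very end of the fingers, on their centre line; the grasp point (between the pads) lies 19 mm behind it (manip.hold_point_z is the distance from the TCP to the grasp point, in m); z points along the fingers, x is the direction in which the jaws open and shut, and the axes are right-handed (so a half turn about z gives the same grasp; the last joint's range is limited). The gripper opens to 85 mm and grips with 20 to 120 N. Pads are 22 mm wide; open, the fingers measure 114 mm over their backs; the gripper's body (76 mm by 85 mm) begins 54 mm behind the grasp point. The pads swing forward as they close: fully open they stand 13 mm farther back than shut.
Start: joints at [1.017, 0.053, 1.613, -0, 1.476, -0.119], TCP at [0.263, 0.567, 0.231] pointing down, gripper open.
Joint ranges: [-3.01, 3.01], [-1.01, 2.22], [0.06, 2.58], [-1.02, 4.17], [0.09, 2.62], [-3.14, 3.14]. Speed limits (rad/s): [2.57, 2.57, 3.14, 3.14, 3.14, 3.14].

INTERFACE

Orientations are given as a unit quaternion [w, x, y, z].
In Python, from plant import manip gives the robot as it stands.
- The arm moves only by the shell command python3 -m handwheel 'ROWS' [OPENING]. ROWS is JSON, a list of rows, each an object of numbers: "dx", "dy", "dz": the shift along the tool's x, y, z in m; "ax", "ay", "az": the turn, a rotation vector about the tool's x, y, z in rad. In form: [{"dx": .., "dy": .., "dz": .., "ax": .., "ay": .., "az": ..}, ...]. A call has 1 to 5 rows; each row is the pose to reach, as a shift and turn from the pose commanded when the call began, along the tool's axes at that moment; what a row does not reach only later rows make up. A row lasts 1/8 s, in which the tool goes at most 62.5 mm and 10.7 degrees, less where a joint would pass 70% of its speed; a pose out of reach is approached as far as the arm can. A call with a gripper value outside its range is refused whole. OPENING is the closure in counts, from 0 (fully open) to 255 (shut), set as the call begins (- or left out, the last holds). The fingers move at their own pace and stop on an object; the grip force is fixed at half the most. Time passes only in rows, so rows that repeat a pose let the fingers close. It gives the time, the measured TCP pose, the force and the opening at its end, in the units of the state.
- manip.state(): the state, without advancing time (a new reading comes with each control period).
- manip.grab_frame(name): name is "scene" or "top" or "wrist"; returns a dict with "image" (384x512x3 uint8, blue, green, red), "z_map" (384x512 float32, m along the optical axis (not along the pixel's ray), 0 where there is no reading), "K" (3x3 intrinsics, pixels), "xyz" and "rotation" of the camera in the world. Camera axes: x right, y up, looking along -z (the intrinsics and any distortion apply to the point x, -y, -z); pixel columns grow to the right and rows downward; lengths in m; the calibration is good to about 2 mm. The wrist camera is an equidistant fisheye: a pixel r from the principal point sees the ray r / f radians off the axis. A picture is of the moment at which its call begins.
- manip.job_done(): hands the job in, once; it reports no verdict.
The state is a dict: "time": time; "joint_pos": joint angles; "joint_vel": joint speeds; "joint_efforts": joint torques, N m; "tool_pos": TCP position; "tool_rot": TCP orientation; "contact_force": force on the tool from outside, world axes, zero at the start; "ft_torque": the same for the moment, N m; "gripper_width": opening from 0.0 (shut) to 1.0 (fully open).
Only numpy, scipy, OpenCV 4.12 (cv2) and the standard library are available. Lean on these libraries where they do the work, as an engineer would, in place of code of your own. Each camera call takes 0.05 s, during which the arm holds its last target.

## Working session

There is one attempt and no reset: what is moved stays moved. The work goes in short steps, Python scripts to look and compute and a shell command to move; the robot and the scene stay as the last step left them, time stands still between calls to the robot, and variables do not carry over. Pictures are saved under pics/ and viewed, and the job is handed in when it is done.

```bash
ls; mkdir -p pics; python3 - <<'E'
from plant import manip
import cv2
print(manip.state())
for n in("scene","top","wrist"):
    f=manip.grab_frame(n); cv2.imwrite(f"pics/{n}0.png",f["image"]); print(n,f["K"].tolist(),f["xyz"],f["rotation"])
    import pickle; pickle.dump(f,open(f"{n}0.pkl","wb"))
E
```

```text
pics
{'time': 0.0, 'joint_pos': array([ 1.01697111e+00,  5.33567648e-02,  1.61431557e+00, -1.92271006e-05,
        1.47602719e+00, -1.18999970e-01]), 'joint_vel': array([-1.70709058e-03,  5.05193276e-05,  1.32983050e-03,  5.85347061e-04,
        1.75457469e-03, -1.02195945e-03]), 'joint_efforts': array([ 3.79795247e-04, -3.93698502e+01, -3.70170987e+01, -6.75702267e-05,
        7.32857472e-03, -1.63911091e-05]), 'tool_pos': array([0.26294766, 0.56628905, 0.23005021]), 'tool_rot': array([ 4.65868167e-04,  8.42985370e-01,  5.37935458e-01, -9.44876786e-04]), 'contact_force': array([-0.08892994, -0.70151592, -0.51861685]), 'ft_torque': array([-0.00473691, -0.03805361, -0.00402329]), 'gripper_width': 0.9969893127935933}
scene [[374.5885446270513, 0.0, 255.79985429245122], [0.0, 374.5885446270513, 194.16469700607416], [0.0, 0.0, 1.0]] [1.02883495 0.27131222 0.78077491] [0.47583814 0.16329941 0.29302795 0.81304734]
top [[389.58120995392886, 0.0, 257.029886378837], [0.0, 389.58120995392886, 203.83740382200742], [0.0, 0.0, 1.0]] [0.38987123 0.01761922 1.13255473] [-0.70053264 -0.05045013  0.06627912  0.70874247]
wrist [[297.3186396354542, 0.0, 254.80479850190628], [0.0, 297.3186396354542, 188.22839853360554], [0.0, 0.0, 1.0]] [0.19995559 0.5965788  0.37344956] [ 0.8350154  -0.1177894  -0.07426163  0.53231583]
```

View pics/scene0.png

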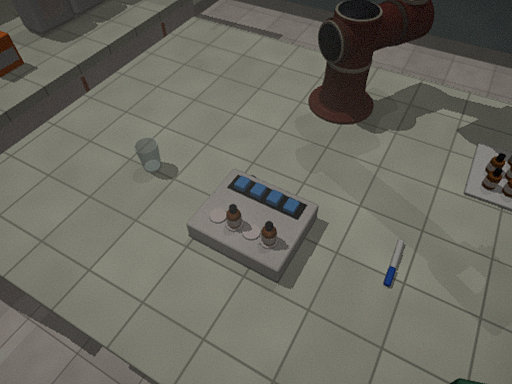

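View pics/top0.png

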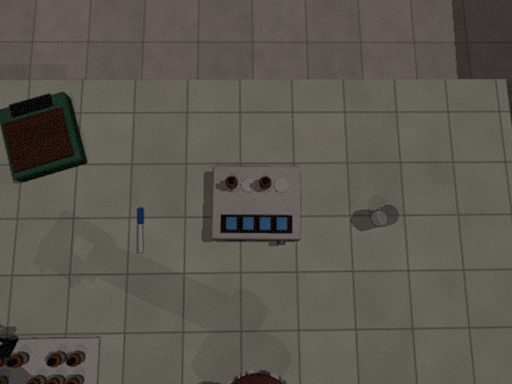

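View pics/wrist0.png

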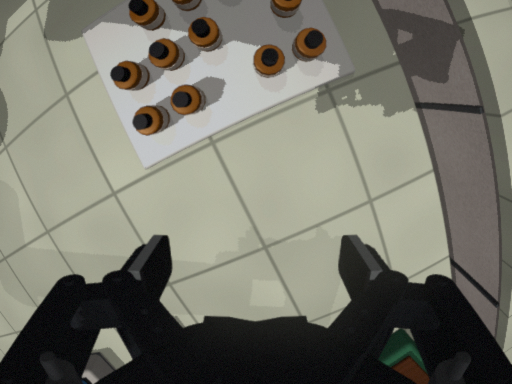

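The scene and top views show the stirrer with blue keys at about (231..282, 223) in top. There are bottles on plates at (232,183) and (266,183), the marker at (140,230) and the beaker at (378,217). The wrist view shows only the bottle rack. Next I triangulate the keys.

```bash
cat > h.py <<'E'
import numpy as np,cv2
from scipy.spatial.transform import Rotation as R
def rot(q): return R.from_quat(q,scalar_first=True).as_matrix()
def ray(f,u,v,fish=False):
    K=f["K"];x=(u-K[0,2])/K[0,0];y=(v-K[1,2])/K[1,1]
    if fish:
        r=np.hypot(x,y);s=np.sin(r)/max(r,1e-9);d=np.array([x*s,-y*s,-np.cos(r)])
    else: d=np.array([x,-y,-1.]);d/=np.linalg.norm(d)
    return np.array(f["xyz"]),rot(f["rotation"])@d
def plane(f,u,v,z,fish=False):
    o,d=ray(f,u,v,fish);return o+d*(z-o[2])/d[2]
def tri(a,b):
    A=np.zeros((3,3));B=np.zeros(3)
    for o,d in(a,b):
        P=np.eye(3)-np.outer(d,d);A+=P;B+=P@o
    p=np.linalg.solve(A,B);return p,[np.linalg.norm((np.eye(3)-np.outer(d,d))@(p-o)) for o,d in(a,b)]
def blues(f,amin=60,lo=(95,90,60),hi=(125,255,255)):
    m=cv2.inRange(cv2.cvtColor(f["image"],cv2.COLOR_BGR2HSV),lo,hi)
    n,l,s,c=cv2.connectedComponentsWithStats(m)
    return [(c[i],s[i]) for i in range(1,n) if s[i,4]>=amin]
E
python3 - <<'E'
from h import *
import pickle
F={n:pickle.load(open(n+"0.pkl","rb")) for n in("scene","top")}
for n in F:
    f=F[n]
    for c,s in blues(f):
        u,v=c;z=f["z_map"][int(v),int(u)];d=ray(f,u,v);
        axis=rot(f["rotation"])@[0,0,-1];p=d[0]+d[1]*z/(d[1]@axis)
        print(n,c.round(1),s,plane(f,u,v,.076).round(4),"depth",p.round(4))
E
```

```text
scene [241.7 182.3] [234 176  17  16 140] [ 0.5176 -0.0704  0.076 ] depth [ 0.5143 -0.0726  0.0714]
scene [257.6 189.8] [250 183  16  16 157] [ 0.5195 -0.0236  0.076 ] depth [ 0.5169 -0.0251  0.0723]
scene [273.8 197. ] [266 190  17  16 166] [0.5204 0.0217 0.076 ] depth [0.5192 0.0211 0.0744]
scene [290.7 205.2] [283 198  17  16 171] [0.523  0.0683 0.076 ] depth [0.5182 0.0663 0.0693]
scene [389.4 275.8] [384 266  12  20 135] [0.5888 0.3257 0.076 ] depth [0.55   0.3305 0.0137]
top [140.1 215.5] [138 208   5  16  78] [0.537  0.3112 0.076 ] depth [0.5452 0.3276 0.0172]
top [230.9 222.9] [226 217  11  13 138] [0.5141 0.0645 0.076 ] depth [0.5151 0.0648 0.0678]
top [248. 223.] [243 217  11  13 140] [0.5134 0.0181 0.076 ] depth [0.5134 0.0181 0.0757]
top [264.9 223. ] [260 217  11  13 141] [ 0.5128 -0.0282  0.076 ] depth [ 0.5126 -0.0281  0.0778]
top [281.4 223. ] [276 217  11  13 132] [ 0.5122 -0.0732  0.076 ] depth [ 0.5123 -0.0733  0.0756]
```

```bash
python3 -m handwheel '[{"dx":-0.037,"dy":0.039},{"dx":-0.074,"dy":0.078},{"dx":-0.111,"dy":0.117},{"dx":-0.148,"dy":0.156},{"dx":-0.185,"dy":0.195}]' 255
python3 -m handwheel '[{"dx":-0.037,"dy":0.039,"az":-0.087},{"dx":-0.074,"dy":0.078,"az":-0.174},{"dx":-0.111,"dy":0.117,"az":-0.261},{"dx":-0.148,"dy":0.156,"az":-0.348},{"dx":-0.185,"dy":0.195,"az":-0.436}]'
python3 -m handwheel '[{},{}]'
python3 - <<'E'
from plant import manip
from h import *
import pickle
s=manip.state();print(s["time"],s["tool_pos"],rot(s["tool_rot"]).round(3).tolist(),s["contact_force"],s["gripper_width"])
f=manip.grab_frame("wrist");cv2.imwrite("pics/w1.png",f["image"]);pickle.dump(f,open("w1.pkl","wb"))
print(f["xyz"],(rot(f["rotation"])@[0,0,-1]).round(3))
for c,t in blues(f,200): print(c.round(1),t,plane(f,*c,.076,True).round(4))
E
```

```text
0.15 [0.26301655 0.56643388 0.23033683] [[0.421, 0.907, -0.001], [0.907, -0.421, -0.001], [-0.002, -0.0, -1.0]] [0.0205472  0.80466979 0.47076299] 1.00049875769868
[0.19997787 0.59661486 0.37360343] [ 0.25  -0.117 -0.961]invalid input at $[0]: expected keys dx, dy, dz, ax, ay, az
invalid input at $[0]: expected keys dx, dy, dz, ax, ay, az
invalid input at $[0]: expected keys dx, dy, dz, ax, ay, az
```

View pics/w1.png

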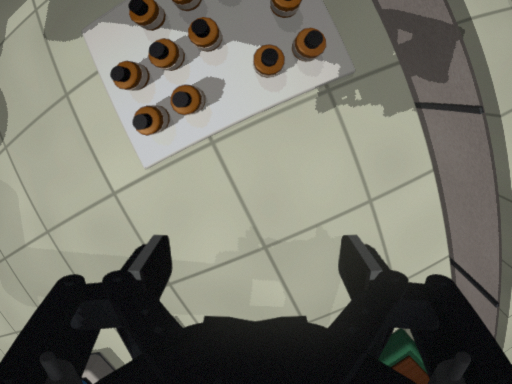

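All six keys are required in every row, so those calls were refused and the arm has not moved; the view is unchanged.

```bash
python3 -m handwheel '[{"dx":-0.037,"dy":0.039,"dz":0,"ax":0,"ay":0,"az":0},{"dx":-0.074,"dy":0.078,"dz":0,"ax":0,"ay":0,"az":0},{"dx":-0.111,"dy":0.117,"dz":0,"ax":0,"ay":0,"az":0},{"dx":-0.148,"dy":0.156,"dz":0,"ax":0,"ay":0,"az":0},{"dx":-0.185,"dy":0.195,"dz":0,"ax":0,"ay":0,"az":0}]' 255
python3 -m handwheel '[{"dx":-0.037,"dy":0.039,"dz":0,"ax":0,"ay":0,"az":-0.087},{"dx":-0.074,"dy":0.078,"dz":0,"ax":0,"ay":0,"az":-0.174},{"dx":-0.111,"dy":0.117,"dz":0,"ax":0,"ay":0,"az":-0.261},{"dx":-0.148,"dy":0.156,"dz":0,"ax":0,"ay":0,"az":-0.348},{"dx":-0.185,"dy":0.195,"dz":0,"ax":0,"ay":0,"az":-0.436}]'
python3 -m handwheel '[{"dx":0,"dy":0,"dz":0,"ax":0,"ay":0,"az":0},{"dx":0,"dy":0,"dz":0,"ax":0,"ay":0,"az":0}]'
python3 - <<'E'
from plant import manip
from h import *
import pickle
s=manip.state();print(s["time"],s["tool_pos"],rot(s["tool_rot"]).round(3).tolist(),s["contact_force"],s["gripper_width"])
f=manip.grab_frame("wrist");cv2.imwrite("pics/w2.png",f["image"]);pickle.dump(f,open("w2.pkl","wb"))
print(f["xyz"],(rot(f["rotation"])@[0,0,-1]).round(3))
for c,t in blues(f,200): print(c.round(1),t,plane(f,*c,.076,True).round(4))
E
```

```text
time: 0.82
tool_pos: [0.3624, 0.3153, 0.2312]
tool_rot: [0.0, 0.843, 0.538, 0.0]
contact_force: [0.5, -0.7, 0.8]
gripper_width: 0.001
time: 1.45
tool_pos: [0.4614, 0.0653, 0.2313]
tool_rot: [0.0, 0.706, 0.709, 0.0]
contact_force: [0.8, 0.4, 0.5]
gripper_width: -0.001
time: 1.7
tool_pos: [0.4609, 0.0672, 0.2311]
tool_rot: [-0.0, 0.707, 0.707, -0.0]
contact_force: [-0.4, 0.9, -0.4]
gripper_width: 0.0
1.7 [0.4608519  0.06724941 0.23108331] [[-0.0, 1.0, -0.001], [1.0, 0.0, 0.001], [0.001, -0.001, -1.0]] [-0.35219726  0.92016947 -0.35994914] 0.000468901006548411
[0.39123357 0.0674794  0.37437369] [ 0.276  0.001 -0.961]
[135.5 215.6] [121 199  30  34 889] [ 0.509 -0.068  0.076]
[172.5 216.9] [158 200  30  35 968] [ 0.5097 -0.0232  0.076 ]
[212.1 218.2] [198 201  29  35 988] [0.5106 0.0214 0.076 ]
[253.3 214.1] [240 202  29  32 693] [0.5057 0.0663 0.076 ]
[429.3 220.3] [423 206  14  30 285] [0.5183 0.2831 0.076 ]
```

View pics/w2.png

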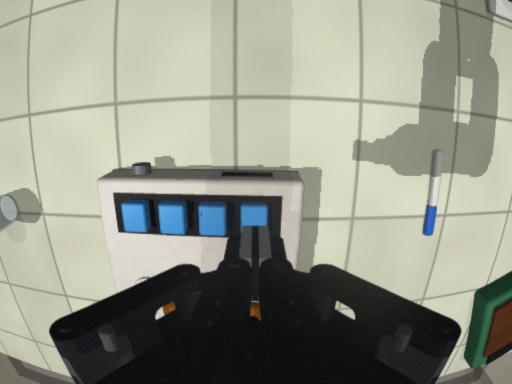

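The wrist view shows the key caps at (253,214), (212,218), (172,217) and (136,216), with key 1 under the fingers. The marker is at (432,190) and well clear, and the bottles are behind. I'll take the key height from two views, then move over key 1.

```bash
python3 - <<'E'
from h import *
import pickle
F={n:pickle.load(open(n+".pkl","rb")) for n in("scene0","top0","w2")}
S=[(290.7,205.2),(273.8,197),(257.6,189.8),(241.7,182.3)];T=[(230.9,222.9),(248,223),(264.9,223),(281.4,223)];W=[None,(212.1,218.2),(172.5,216.9),(135.5,215.6)]
for i in range(4):
    print(i+1,"st",tri(ray(F["scene0"],*S[i]),ray(F["top0"],*T[i])))
    if W[i]: print("  wt",tri(ray(F["w2"],*W[i],True),ray(F["top0"],*T[i])), "sw",tri(ray(F["w2"],*W[i],True),ray(F["scene0"],*S[i])))
E
python3 -m handwheel '[{"dx":0,"dy":0.026,"dz":0.045,"ax":0,"ay":0,"az":0},{"dx":-0.001,"dy":0.052,"dz":0.09,"ax":0,"ay":0,"az":0},{"dx":-0.001,"dy":0.052,"dz":0.135,"ax":0,"ay":0,"az":0},{"dx":-0.001,"dy":0.052,"dz":0.135,"ax":0,"ay":0,"az":0}]'
python3 - <<'E'
from plant import manip
from h import *
f=manip.grab_frame("wrist");cv2.imwrite("pics/w3.png",f["image"][100:320,:])
f=manip.grab_frame("scene");cv2.imwrite("pics/s3.png",cv2.resize(f["image"][120:300,150:390],None,fx=3,fy=3))
s=manip.state();print(s["time"],s["tool_pos"],s["contact_force"])
E
```

```text
1 st (array([0.51529665, 0.06510137, 0.06524602]), [np.float64(3.704591994665387e-05), np.float64(3.704591994664753e-05)])
2 st (array([0.51417265, 0.01828356, 0.06728601]), [np.float64(0.0002756201099880785), np.float64(0.00027562010998801714)])
  wt (array([0.51512624, 0.01879497, 0.06366896]), [np.float64(0.0008712513451008055), np.float64(0.000871251345100815)]) sw (array([0.51422109, 0.01939716, 0.06750496]), [np.float64(0.0007496728691835619), np.float64(0.0007496728691835713)])
3 st (array([ 0.51351077, -0.02788444,  0.06730888]), [np.float64(0.0006236010039800383), np.float64(0.0006236010039800431)])
  wt (array([ 0.51497494, -0.02816513,  0.0613615 ]), [np.float64(0.000747945376495245), np.float64(0.0007479453764950992)]) sw (array([ 0.51332907, -0.02657682,  0.06722072]), [np.float64(0.0007010022620356854), np.float64(0.000701002262035691)])
4 st (array([ 0.51294352, -0.07358644,  0.06957522]), [np.float64(0.00015429013851640653), np.float64(0.00015429013851650354)])
  wt (array([ 0.51403095, -0.07413339,  0.06279612]), [np.float64(0.0002925365844826959), np.float64(0.0002925365844827757)]) sw (array([ 0.51231156, -0.07274292,  0.06832069]), [np.float64(0.001173837044707183), np.float64(0.0011738370447072395)])
time: 2.25
tool_pos: [0.5093, 0.0676, 0.092]
tool_rot: [-0.003, 0.706, 0.708, -0.003]
contact_force: [-0.7, 0.2, -0.2]
gripper_width: -0.002
2.35 [0.51322772 0.06712265 0.09729152] [-0.54017892 -0.60640777  0.63549501]
```

View pics/w3.png

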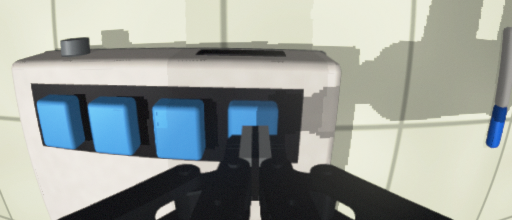

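View pics/s3.png

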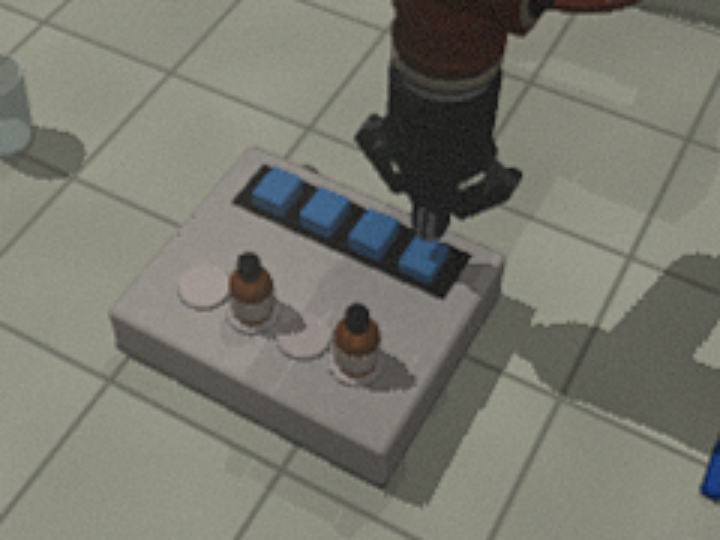

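In w3 the fingertip is centred on the key 1 cap (cap cols 228–277, tip about 255). s3 shows it above key 1, clear of the bottles. The heights came out at 61–70 mm instead of 72–76; the colour blobs include the cap sides, which pulls them low. I'll go down by feel in small steps, guided by force.

```bash
python3 -m handwheel '[{"dx":-0.001,"dy":0.001,"dz":0.005,"ax":0,"ay":0,"az":0},{"dx":-0.001,"dy":0.001,"dz":0.01,"ax":0,"ay":0,"az":0},{"dx":-0.001,"dy":0.001,"dz":0.015,"ax":0,"ay":0,"az":0},{"dx":-0.001,"dy":0.001,"dz":0.017,"ax":0,"ay":0,"az":0},{"dx":-0.001,"dy":0.001,"dz":0.017,"ax":0,"ay":0,"az":0}]'
python3 -m handwheel '[{"dx":0,"dy":0,"dz":0,"ax":0,"ay":0,"az":0}]'
python3 -m handwheel '[{"dx":0,"dy":0,"dz":0.001,"ax":0,"ay":0,"az":0},{"dx":0,"dy":0,"dz":0.001,"ax":0,"ay":0,"az":0}]'
```

```text
time: 2.98
tool_pos: [0.514, 0.065, 0.0791]
tool_rot: [-0.0, 0.707, 0.707, -0.0]
contact_force: [-1.0, 0.3, 0.9]
gripper_width: -0.001
time: 3.1
tool_pos: [0.5142, 0.065, 0.0794]
tool_rot: [0.0, 0.707, 0.708, 0.0]
contact_force: [0.2, -0.5, -0.3]
gripper_width: 0.001
time: 3.35
tool_pos: [0.5141, 0.065, 0.0783]
tool_rot: [-0.0, 0.707, 0.708, -0.0]
contact_force: [0.7, -0.8, 0.6]
gripper_width: -0.006
```

```bash
for i in 1; do python3 -m handwheel '[{"dx":0,"dy":0,"dz":0.001,"ax":0,"ay":0,"az":0},{"dx":0,"dy":0,"dz":0.001,"ax":0,"ay":0,"az":0}]'|grep -E "pos|force"
python3 -m handwheel '[{"dx":0,"dy":0,"dz":0.001,"ax":0,"ay":0,"az":0},{"dx":0,"dy":0,"dz":0.001,"ax":0,"ay":0,"az":0}]'|grep -E "pos|force"; python3 -m handwheel '[{"dx":0,"dy":0,"dz":0.001,"ax":0,"ay":0,"az":0},{"dx":0,"dy":0,"dz":0.001,"ax":0,"ay":0,"az":0}]'|grep -E "pos|force"; done
```

```text
tool_pos: [0.514, 0.065, 0.0772]
contact_force: [-0.0, 0.4, -0.2]
tool_pos: [0.514, 0.065, 0.0762]
contact_force: [0.0, -1.0, -0.7]
tool_pos: [0.5141, 0.065, 0.0752]
contact_force: [0.7, -0.6, -0.4]
```

```bash
python3 -m handwheel '[{"dx":0,"dy":0,"dz":0.001,"ax":0,"ay":0,"az":0},{"dx":0,"dy":0,"dz":0.001,"ax":0,"ay":0,"az":0}]'|grep -E "pos|force"
python3 -m handwheel '[{"dx":0,"dy":0,"dz":0,"ax":0,"ay":0,"az":0}]'|grep -E "pos|force"
```

```text
tool_pos: [0.514, 0.065, 0.0742]
contact_force: [-0.5, 0.4, 0.2]
tool_pos: [0.5141, 0.0651, 0.0743]
contact_force: [0.7, -0.2, -0.4]
```

```bash
python3 -m handwheel '[{"dx":0,"dy":0,"dz":0.001,"ax":0,"ay":0,"az":0},{"dx":0,"dy":0,"dz":0.001,"ax":0,"ay":0,"az":0}]'|grep -E "pos|force"
python3 -m handwheel '[{"dx":0,"dy":0,"dz":0,"ax":0,"ay":0,"az":0}]'|grep -E "pos|force"
```

```text
tool_pos: [0.514, 0.065, 0.0732]
contact_force: [0.2, -0.1, -0.0]
tool_pos: [0.5141, 0.065, 0.0733]
contact_force: [0.2, 0.6, 0.0]
```

```bash
python3 -m handwheel '[{"dx":0,"dy":0,"dz":0.0005,"ax":0,"ay":0,"az":0},{"dx":0,"dy":0,"dz":0.0005,"ax":0,"ay":0,"az":0}]'|grep -E "pos|force"
python3 -m handwheel '[{"dx":0,"dy":0,"dz":0.0005,"ax":0,"ay":0,"az":0},{"dx":0,"dy":0,"dz":0.0005,"ax":0,"ay":0,"az":0}]'|grep -E "pos|force"
```

```text
tool_pos: [0.5141, 0.0651, 0.0728]
contact_force: [-0.5, -0.5, -0.4]
tool_pos: [0.5142, 0.065, 0.0723]
contact_force: [0.8, -0.0, 0.4]
```

```bash
python3 -m handwheel '[{"dx":0,"dy":0,"dz":0.0005,"ax":0,"ay":0,"az":0},{"dx":0,"dy":0,"dz":0.0005,"ax":0,"ay":0,"az":0}]'|grep -E "pos|force"

```

```text
tool_pos: [0.5142, 0.0651, 0.0722]
contact_force: [-2.4, -0.2, 3.5]
```

```bash
python3 -m handwheel '[{"dx":0,"dy":0,"dz":0.0005,"ax":0,"ay":0,"az":0},{"dx":0,"dy":0,"dz":0.0005,"ax":0,"ay":0,"az":0}]'|grep -E "pos|force|time"

```

```text
time: 5.85
tool_pos: [0.5142, 0.0651, 0.0716]
contact_force: [-1.1, 0.0, 4.2]
```

Key 1 met the finger at z ≈ 72.2 mm with 3.5–4 N, so it's probably the latched one. I'll lift and go to key 2.

```bash
python3 -m handwheel '[{"dx":0,"dy":0,"dz":-0.007,"ax":0,"ay":0,"az":0},{"dx":0,"dy":0,"dz":-0.014,"ax":0,"ay":0,"az":0},{"dx":-0.023,"dy":0,"dz":-0.014,"ax":0,"ay":0,"az":0},{"dx":-0.046,"dy":0,"dz":-0.014,"ax":0,"ay":0,"az":0},{"dx":-0.046,"dy":0,"dz":-0.014,"ax":0,"ay":0,"az":0}]'
python3 -m handwheel '[{"dx":0,"dy":0,"dz":0.003,"ax":0,"ay":0,"az":0},{"dx":0,"dy":0,"dz":0.006,"ax":0,"ay":0,"az":0},{"dx":0,"dy":0,"dz":0.0075,"ax":0,"ay":0,"az":0},{"dx":0,"dy":0,"dz":0.0075,"ax":0,"ay":0,"az":0}]'
python3 - <<'E'
from plant import manip
from h import *
f=manip.grab_frame("wrist");cv2.imwrite("pics/w4.png",f["image"][100:320,:])
E
```

```text
time: 6.48
tool_pos: [0.5143, 0.0182, 0.0856]
tool_rot: [0.0, 0.707, 0.707, 0.0]
contact_force: [0.1, 0.2, -0.5]
gripper_width: 0.0
time: 6.98
tool_pos: [0.5139, 0.0194, 0.0775]
tool_rot: [-0.0, 0.707, 0.708, -0.0]
contact_force: [-0.3, 0.7, 0.0]
gripper_width: 0.002
```

View pics/w4.png

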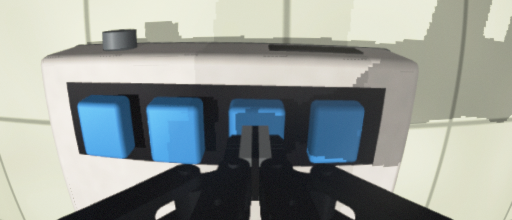

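The finger is centred on key 2 (cap cols 228–286, tip about 256).

```bash
python3 -m handwheel '[{"dx":0,"dy":0,"dz":0.001,"ax":0,"ay":0,"az":0},{"dx":0,"dy":0,"dz":0.001,"ax":0,"ay":0,"az":0}]'|grep -E "pos|force"
```

```text
tool_pos: [0.5142, 0.0191, 0.0768]
contact_force: [0.8, -0.1, 1.0]
```

```bash
python3 -m handwheel '[{"dx":0,"dy":0,"dz":0.0005,"ax":0,"ay":0,"az":0},{"dx":0,"dy":0,"dz":0.0005,"ax":0,"ay":0,"az":0}]'|grep -E "pos|force"
```

```text
tool_pos: [0.5141, 0.019, 0.0762]
contact_force: [0.7, -0.2, -0.1]
```

```bash
python3 -m handwheel '[{"dx":0,"dy":0,"dz":0.0005,"ax":0,"ay":0,"az":0},{"dx":0,"dy":0,"dz":0.0005,"ax":0,"ay":0,"az":0}]'|grep -E "pos|force"
```

```text
tool_pos: [0.5142, 0.019, 0.076]
contact_force: [-1.2, 0.7, 1.2]
```

```bash
python3 -m handwheel '[{"dx":0,"dy":0,"dz":0.0005,"ax":0,"ay":0,"az":0},{"dx":0,"dy":0,"dz":0.0005,"ax":0,"ay":0,"az":0}]'|grep -E "pos|force"
```

```text
tool_pos: [0.5142, 0.019, 0.0754]
contact_force: [-0.5, 0.5, 2.4]
```

```bash
python3 -m handwheel '[{"dx":0,"dy":0,"dz":0.0005,"ax":0,"ay":0,"az":0},{"dx":0,"dy":0,"dz":0.0005,"ax":0,"ay":0,"az":0}]'|grep -E "pos|force"
python3 -m handwheel '[{"dx":0,"dy":0,"dz":-0.006,"ax":0,"ay":0,"az":0},{"dx":0,"dy":0,"dz":-0.011,"ax":0,"ay":0,"az":0},{"dx":-0.023,"dy":0,"dz":-0.011,"ax":0,"ay":0,"az":0},{"dx":-0.046,"dy":0,"dz":-0.011,"ax":0,"ay":0,"az":0},{"dx":-0.046,"dy":0,"dz":-0.011,"ax":0,"ay":0,"az":0}]'
python3 -m handwheel '[{"dx":0,"dy":0,"dz":0.003,"ax":0,"ay":0,"az":0},{"dx":0,"dy":0,"dz":0.006,"ax":0,"ay":0,"az":0},{"dx":0,"dy":0,"dz":0.008,"ax":0,"ay":0,"az":0},{"dx":0,"dy":0,"dz":0.008,"ax":0,"ay":0,"az":0}]'
python3 - <<'E'
from plant import manip
from h import *
f=manip.grab_frame("wrist");cv2.imwrite("pics/w5.png",f["image"][100:320,:])
E
```

```text
tool_pos: [0.5142, 0.019, 0.0749]
contact_force: [-0.9, 0.1, 3.0]
time: 8.9
tool_pos: [0.5143, -0.0278, 0.086]
tool_rot: [0.0, 0.707, 0.707, 0.0]
contact_force: [-0.3, 0.3, 0.3]
gripper_width: -0.003
time: 9.4
tool_pos: [0.514, -0.0266, 0.0774]
tool_rot: [-0.0, 0.706, 0.708, -0.0]
contact_force: [0.5, 0.6, -0.3]
gripper_width: -0.002
```

View pics/w5.png

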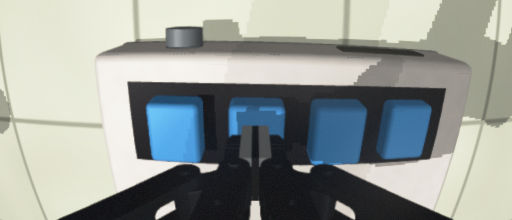

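Key 2 is up: contact at 76 mm, rising to 3 N. The finger is now centred on key 3 (cols 229–285).

```bash
python3 -m handwheel '[{"dx":0,"dy":0,"dz":0.001,"ax":0,"ay":0,"az":0},{"dx":0,"dy":0,"dz":0.001,"ax":0,"ay":0,"az":0}]'|grep -E "pos|force"
```

```text
tool_pos: [0.5142, -0.027, 0.0768]
contact_force: [1.1, 0.3, 0.8]
```

```bash
python3 -m handwheel '[{"dx":0,"dy":0,"dz":0.001,"ax":0,"ay":0,"az":0},{"dx":0,"dy":0,"dz":0.001,"ax":0,"ay":0,"az":0}]'|grep -E "pos|force"
```

```text
tool_pos: [0.5144, -0.027, 0.0761]
contact_force: [-0.7, 0.6, 1.6]
```

```bash
python3 -m handwheel '[{"dx":0,"dy":0,"dz":0.0005,"ax":0,"ay":0,"az":0},{"dx":0,"dy":0,"dz":0.0005,"ax":0,"ay":0,"az":0}]'|grep -E "pos|force"
```

```text
tool_pos: [0.5144, -0.027, 0.0755]
contact_force: [-0.0, -0.5, 1.7]
```

```bash
python3 -m handwheel '[{"dx":0,"dy":0,"dz":0.0005,"ax":0,"ay":0,"az":0},{"dx":0,"dy":0,"dz":0.0005,"ax":0,"ay":0,"az":0}]'|grep -E "pos|force"
```

```text
tool_pos: [0.5144, -0.027, 0.0749]
contact_force: [-0.4, 0.3, 3.0]
```

Key 3 is up as well (76 mm, 3 N). Next is key 4.

```bash
python3 -m handwheel '[{"dx":0,"dy":0,"dz":-0.006,"ax":0,"ay":0,"az":0},{"dx":0,"dy":0,"dz":-0.011,"ax":0,"ay":0,"az":0},{"dx":-0.023,"dy":0,"dz":-0.011,"ax":0,"ay":0,"az":0},{"dx":-0.046,"dy":0,"dz":-0.011,"ax":0,"ay":0,"az":0},{"dx":-0.046,"dy":0,"dz":-0.011,"ax":0,"ay":0,"az":0}]'
python3 -m handwheel '[{"dx":0,"dy":0,"dz":0.003,"ax":0,"ay":0,"az":0},{"dx":0,"dy":0,"dz":0.006,"ax":0,"ay":0,"az":0},{"dx":0,"dy":0,"dz":0.008,"ax":0,"ay":0,"az":0},{"dx":0,"dy":0,"dz":0.008,"ax":0,"ay":0,"az":0}]'
python3 - <<'E'
from plant import manip
from h import *
f=manip.grab_frame("wrist");cv2.imwrite("pics/w6.png",f["image"][100:320,:])
E
```

```text
time: 11.08
tool_pos: [0.5143, -0.0739, 0.086]
tool_rot: [0.0, 0.707, 0.707, 0.0]
contact_force: [0.2, -0.0, -0.4]
gripper_width: 0.0
time: 11.58
tool_pos: [0.5141, -0.0726, 0.0774]
tool_rot: [-0.0, 0.707, 0.708, -0.0]
contact_force: [-0.9, -0.1, 0.3]
gripper_width: -0.001
```

View pics/w6.png

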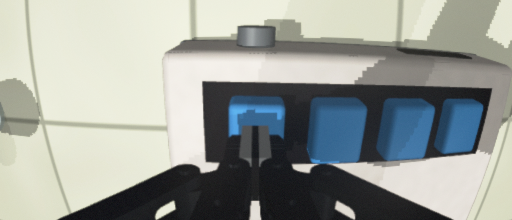

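The finger is centred on key 4 (cols 229–285).

```bash
python3 -m handwheel '[{"dx":0,"dy":0,"dz":0.001,"ax":0,"ay":0,"az":0},{"dx":0,"dy":0,"dz":0.001,"ax":0,"ay":0,"az":0}]'|grep -E "pos|force"
```

```text
tool_pos: [0.5143, -0.073, 0.0768]
contact_force: [0.8, -0.7, 1.0]
```

```bash
python3 -m handwheel '[{"dx":0,"dy":0,"dz":0.001,"ax":0,"ay":0,"az":0},{"dx":0,"dy":0,"dz":0.001,"ax":0,"ay":0,"az":0}]'|grep -E "pos|force"
```

```text
tool_pos: [0.5144, -0.073, 0.0761]
contact_force: [-0.6, -0.3, 0.8]
```

```bash
python3 -m handwheel '[{"dx":0,"dy":0,"dz":0.0005,"ax":0,"ay":0,"az":0},{"dx":0,"dy":0,"dz":0.0005,"ax":0,"ay":0,"az":0}]'|grep -E "pos|force"
```

```text
tool_pos: [0.5144, -0.073, 0.0755]
contact_force: [-0.4, 0.7, 1.3]
```

```bash
python3 -m handwheel '[{"dx":0,"dy":0,"dz":0.0005,"ax":0,"ay":0,"az":0},{"dx":0,"dy":0,"dz":0.0005,"ax":0,"ay":0,"az":0}]'|grep -E "pos|force"
```

```text
tool_pos: [0.5144, -0.073, 0.075]
contact_force: [-0.9, -0.5, 2.8]
```

Keys 2, 3 and 4 all met the finger at 76 mm; key 1 did so at 72 mm, so key 1 is the latched one. I'll lift, return to key 1, and press.

```bash
python3 -m handwheel '[{"dx":0,"dy":0,"dz":-0.01,"ax":0,"ay":0,"az":0},{"dx":0,"dy":0,"dz":-0.02,"ax":0,"ay":0,"az":0},{"dx":0.046,"dy":0,"dz":-0.02,"ax":0,"ay":0,"az":0},{"dx":0.092,"dy":0,"dz":-0.02,"ax":0,"ay":0,"az":0},{"dx":0.138,"dy":0,"dz":-0.02,"ax":0,"ay":0,"az":0}]'
python3 -m handwheel '[{"dx":0,"dy":0,"dz":0,"ax":0,"ay":0,"az":0},{"dx":0,"dy":0,"dz":0.006,"ax":0,"ay":0,"az":0},{"dx":0,"dy":0,"dz":0.012,"ax":0,"ay":0,"az":0},{"dx":0,"dy":0,"dz":0.018,"ax":0,"ay":0,"az":0},{"dx":0,"dy":0,"dz":0.018,"ax":0,"ay":0,"az":0}]'
```

```text
time: 13.25
tool_pos: [0.5143, 0.0663, 0.0957]
tool_rot: [0.0, 0.707, 0.707, 0.0]
contact_force: [1.1, 0.0, 0.0]
gripper_width: -0.003
time: 13.88
tool_pos: [0.5135, 0.0645, 0.0758]
tool_rot: [-0.001, 0.707, 0.707, -0.001]
contact_force: [-0.3, 0.3, 0.3]
gripper_width: -0.003
```

```bash
python3 -m handwheel '[{"dx":0,"dy":0,"dz":0.003,"ax":0,"ay":0,"az":0},{"dx":0,"dy":0,"dz":0.006,"ax":0,"ay":0,"az":0},{"dx":0,"dy":0,"dz":0.008,"ax":0,"ay":0,"az":0},{"dx":0,"dy":0,"dz":0.01,"ax":0,"ay":0,"az":0},{"dx":0,"dy":0,"dz":0.01,"ax":0,"ay":0,"az":0}]'
```

```text
time: 14.5
tool_pos: [0.5144, 0.0649, 0.068]
tool_rot: [0.0, 0.707, 0.708, -0.0]
contact_force: [-2.4, -0.2, 7.8]
gripper_width: 0.0
```

```bash
python3 -m handwheel '[{"dx":0,"dy":0,"dz":0.001,"ax":0,"ay":0,"az":0},{"dx":0,"dy":0,"dz":0.002,"ax":0,"ay":0,"az":0},{"dx":0,"dy":0,"dz":0.003,"ax":0,"ay":0,"az":0},{"dx":0,"dy":0,"dz":0.0035,"ax":0,"ay":0,"az":0},{"dx":0,"dy":0,"dz":0.0035,"ax":0,"ay":0,"az":0}]'
```

```text
time: 15.12
tool_pos: [0.5145, 0.0649, 0.0652]
tool_rot: [0.0, 0.707, 0.708, -0.0]
contact_force: [-4.9, -1.8, 11.1]
gripper_width: -0.0
```

```bash
python3 -m handwheel '[{"dx":0,"dy":0,"dz":0.0008,"ax":0,"ay":0,"az":0},{"dx":0,"dy":0,"dz":0.0008,"ax":0,"ay":0,"az":0}]'
python3 -m handwheel '[{"dx":0,"dy":0,"dz":-0.007,"ax":0,"ay":0,"az":0},{"dx":0,"dy":0,"dz":-0.014,"ax":0,"ay":0,"az":0},{"dx":0,"dy":0,"dz":-0.018,"ax":0,"ay":0,"az":0},{"dx":0,"dy":0,"dz":-0.018,"ax":0,"ay":0,"az":0},{"dx":0,"dy":0,"dz":-0.018,"ax":0,"ay":0,"az":0}]'
```

```text
time: 15.38
tool_pos: [0.5145, 0.0649, 0.0644]
tool_rot: [0.0, 0.707, 0.708, -0.0]
contact_force: [-5.4, -1.5, 12.6]
gripper_width: 0.003
time: 16.0
tool_pos: [0.5137, 0.0651, 0.0799]
tool_rot: [-0.0, 0.707, 0.708, -0.0]
contact_force: [0.4, 0.1, -0.1]
gripper_width: -0.0
```

Next, a light re-tap of key 1 to confirm it now stands at 76 mm.

```bash
python3 -m handwheel '[{"dx":0,"dy":0,"dz":0.002,"ax":0,"ay":0,"az":0},{"dx":0,"dy":0,"dz":0.003,"ax":0,"ay":0,"az":0},{"dx":0,"dy":0,"dz":0.003,"ax":0,"ay":0,"az":0}]'|grep -E "pos|force"
```

```text
tool_pos: [0.5139, 0.065, 0.0772]
contact_force: [-0.2, 1.1, 0.1]
```

```bash
python3 -m handwheel '[{"dx":0,"dy":0,"dz":0.001,"ax":0,"ay":0,"az":0},{"dx":0,"dy":0,"dz":0.001,"ax":0,"ay":0,"az":0}]'|grep -E "pos|force"
```

```text
tool_pos: [0.5141, 0.0651, 0.0764]
contact_force: [0.6, -0.7, 0.1]
```

```bash
python3 -m handwheel '[{"dx":0,"dy":0,"dz":0.001,"ax":0,"ay":0,"az":0},{"dx":0,"dy":0,"dz":0.001,"ax":0,"ay":0,"az":0}]'|grep -E "pos|force"
```

```text
tool_pos: [0.5143, 0.0651, 0.0758]
contact_force: [-1.0, 0.1, 2.3]
```

Key 1 now meets the finger at about 76 mm, so it is up. I'll withdraw and take a last look.

```bash
python3 -m handwheel '[{"dx":0,"dy":0,"dz":-0.02,"ax":0,"ay":0,"az":0},{"dx":0,"dy":-0.02,"dz":-0.06,"ax":0,"ay":0,"az":0},{"dx":0,"dy":-0.05,"dz":-0.1,"ax":0,"ay":0,"az":0},{"dx":0,"dy":-0.08,"dz":-0.14,"ax":0,"ay":0,"az":0},{"dx":0,"dy":-0.08,"dz":-0.14,"ax":0,"ay":0,"az":0}]'
python3 -m handwheel '[{"dx":0,"dy":0,"dz":0,"ax":0,"ay":0,"az":0},{"dx":0,"dy":0,"dz":0,"ax":0,"ay":0,"az":0},{"dx":0,"dy":0,"dz":0,"ax":0,"ay":0,"az":0}]'
python3 - <<'E'
from plant import manip
from h import *
import pickle
f0=pickle.load(open("scene0.pkl","rb"))
f=manip.grab_frame("scene")
a=[cv2.resize(x["image"][120:300,130:430],None,fx=2,fy=2) for x in(f0,f)]
cv2.imwrite("pics/end.png",np.vstack(a)[:, :600][:720] if 0 else cv2.resize(np.vstack(a),None,fx=.8,fy=.8))
f=manip.grab_frame("wrist");cv2.imwrite("pics/w9.png",f["image"])
E
```

```text
time: 17.5
tool_pos: [0.4352, 0.0651, 0.2199]
tool_rot: [0.003, 0.707, 0.708, 0.003]
contact_force: [0.5, -0.0, -0.8]
gripper_width: -0.001
time: 17.88
tool_pos: [0.4338, 0.0649, 0.214]
tool_rot: [-0.001, 0.707, 0.707, -0.001]
contact_force: [-0.8, 0.9, -0.9]
gripper_width: -0.003
```

View pics/end.png

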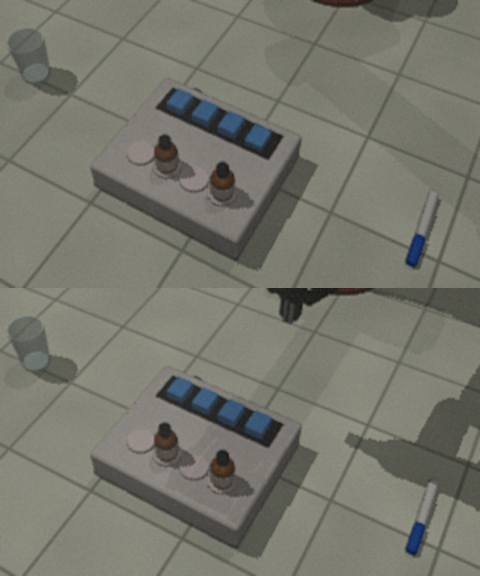

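View pics/w9.png

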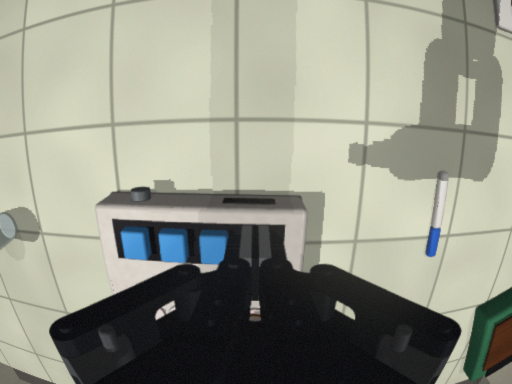

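Comparing start (upper) and end (lower), the bottles, beaker and marker are at the same pixels. Key 1, at (258,424) in the lower half, now looks level with the rest, and the arm is clear of everything.

```bash
python3 -c "
from plant import manip
print(manip.job_done())"
```

```text
the job is handed in; nothing more can be done
None
```

I tapped keys 1 to 4 from left to right, found that key 1 was the latched one, and pressed only that key. It sprang back up, and I handed the job in at about 18 s.

- **Taps:** key 1 met the finger at about 72 mm, with up to 4.2 N. That is slightly above the 4 N tap limit, but it did not release the catch. Keys 2, 3 and 4 met it at about 76 mm, with about 3 N.
- **Press:** I pushed key 1 to about 11.6 mm below the up level, with about 12.6 N.
- **After the press:** a light re-tap found key 1 at about 76 mm with 2.3 N, so it is up.
- **Other objects:** the start and end pictures show the bottles, beaker and marker in the same places. The arm finished clear of everything.
- **Disagreement:** the heights from two camera views came out low, at 61–70 mm instead of 72–76 mm, probably because the colour patches included the sides of the keys. I relied on the contact heights instead.

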